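Show the washed mallet to the inspection camera

ROBOT

A 7-joint arm with a two-finger parallel gripper is mounted at the origin on the work surface. World frame = base frame: x ahead of the robot, y to its left, z up, the work surface at z = 0. Lengths are in mm, angles in rad, forces in N, time in s.
With the tool pointing down it reaches from about 425 to 950 mm from the base axis. Payload 4.7 kg.
Tool frame: the origin (TCP) lies on the centre line of the jaws, within the pads' length; the fingertips stand ahead of it and the grasp point (between the pads) lies 6 mm ahead of it (bot.tcp_to_tips is the z of the fingertips in the tool frame, in mm); z points along the fingers, y is the direction in which the jaws open and shut (so a half turn about z gives the same grasp; the last joint's range is limited). The gripper opens to 85 mm and grips with 20 to 120 N. Pads are 22 mm wide; open, the fingers measure 114 mm over their backs; the gripper's body (76 mm by 85 mm) begins 54 mm behind the grasp point. The pads swing forward as they close: fully open they stand 13 mm farther back than shut.
Start: joints at [1.278, 0.469, -0.049, 1.532, 0.024, 1.141, -0.082], TCP at [176.052, -651.653, 256.335] pointing down, gripper open.
Joint ranges: [-2.59, 2.59], [-0.33, 1.99], [-1.39, 1.29], [0.1, 2.45], [-1.04, 4.18], [0.21, 1.99], [-2.66, 2.66]. Speed limits (rad/s): [2.57, 2.57, 3.14, 3.14, 3.14, 3.14, 3.14].

INTERFACE

Orientations are given as a unit quaternion [x, y, z, w].
In Python, from cell import bot gives the robot as it stands.
- The arm moves only by the tool apply_moves, never from a script. Its argument "plan" is a list that holds one entry, the list of rows, each a list of 7 numbers: the opening, from -1 (shut) to 1 (fully open), then the shift along the tool's x, y, z in cm, then the turn, a rotation vector about the tool's x, y, z in degrees. A call has 1 to 10 rows; each row shifts and turns the commanded pose from where the row before left it, along the tool's axes as they then stand; what a row does not reach is not made up. A row lasts 1/12 s, in which the tool goes at most 41.7 mm and 7.16 degrees, less where a joint would pass 70% of its speed; a pose out of reach is approached as far as the arm can. A call is refused whole if a number of a shift passes 4.17 or a number of a turn 7.16, either way. A call with a gripper value outside its range is refused whole. The fingers move at their own pace and stop on an object; "grip_force" is the grip in N (left out, the last holds). Time passes only in rows, so rows that do not move let the fingers close. It gives the time, the measured TCP pose, the force and the opening at its end, in the units of the state.
- bot.observe(): the state, without advancing time (a new reading comes with each control period).
- bot.capture(name): name is "scene" or "top" or "wrist"; returns (picture, depth): 400x640x3 uint8, red, green, blue; 400x640 float32, mm along the optical axis (not along the pixel's ray), 0 where there is no reading.
- bot.camera_params(name): a dict with "fx", "fy", "cx", "cy" (pixels), "T" (4x4, takes a point from camera to world coordinates). Camera axes: x right, y down, z forward; pixel columns grow to the right and rows downward; lengths in mm; the calibration is good to about 2 mm. A picture is of the moment at which its call begins: read the wrist's pose just before it. camera_params takes no time and is no camera call; for the wrist camera it gives the pose at the moment of the call.
- bot.hand_in(): hands the job in, once; it reports no verdict.
The state is a dict: "time": time; "joint_positions": joint angles; "qd": joint speeds; "tau": joint torques, N m; "ee_pos": TCP position; "orientation": TCP orientation; "contact_force": force on the tool from outside, world axes, zero at the start; "wrist_torque": the same for the moment, N m; "width": opening from 0.0 (shut) to 1.0 (fully open).
Only numpy, scipy, OpenCV 4.12 (cv2) and the standard library are available. Lean on these libraries where they do the work, as an engineer would, in place of code of your own. Each camera call takes 0.05 s, during which the arm holds its last target.

TASK

The washed meat mallet has to be shown to the hygiene camera. First slide the small steel plate along the counter (do not lift it) until it sits centred on the ring marked in front of the camera, and let go of it; then pick the mallet up from the cutting board and hold it in the air over the plate, at the height of the camera's lens, with the middle of its head straight above the middle of the ring, the handle level and the toothed metal face looking squarely at the lens. Finish while still holding it there, still and touching nothing but your gripper, and leave the other kitchen things and the camera undisturbed.

Things in the scene. Friction and masses are not known exactly. Their poses are not given: they have to be found in the camera images.
- plate: Small round steel plate, 160 mm across the rim, 20 mm high, so that the fingertips meet its rim close to the counter, 3 mm wall, about 0.18 kg, loose on the counter between the cutting board and the ring (the large plate, 210 mm across, stays where it is). Origin: centre of its underside.
- mallet_head (a point): Wooden meat mallet lying on the white cutting board (260 x 200 mm, 12 mm thick). This point is the centre of its head, a wooden block 56 mm (x, along the handle) x 76 mm (y, without teeth) x 56 mm high (z). Axes turn with the mallet: the handle points to -x, the toothed aluminium face to +y (the face at -y is plain wood), z is up as it lies.
- mallet_handle (a point): A point on the centre line of the mallet's handle, 68 mm from the head's centre, a good place to grip; same axes as mallet_head. The handle is a straight flat-sided bar 20 mm wide (y) and 24 mm high (z) that runs 150 mm from the head (28 to 178 mm from the head's centre), at the height of the head's centre: so 28 mm above the board. The whole mallet weighs about 0.3 kg, its centre of mass lies about 15 mm from the head's centre towards the handle.
- toothed_face (a point): Centre of the toothed aluminium face of the mallet's head, at the tooth tips, 40 mm from the head's centre towards +y of mallet_head; same axes.
- spot (a point): Centre, on the counter, of the dark flat ring (a line 7 mm wide, 164 mm across, no height to speak of) on which the small plate belongs. Its y axis points along the counter to the foot of the camera stand (110 mm square, its centre 240 mm from this point; the post on it is 340 mm tall).
- view_point (a point): Where the centre of the mallet's head is to be held: straight above the centre of the ring, at the height of the camera's lens (170 to 240 mm above the counter, it differs from day to day), 140 mm in front of the lens on its line of sight. Its y axis points level at the lens, z is up. The camera is a grey box 52 mm wide and 46 mm high with a black lens barrel, clamped to the post.
- big_plate: Bystander: large round steel plate, 210 mm across, 24 mm high. Origin: centre of its underside.
- bowl: Bystander: white china bowl, 110 mm across, 50 mm high. Origin: centre of its underside.
- spoon: Bystander: wooden spoon, 200 mm long, lying on the counter.
- bottle: Bystander: white plastic bottle with a green cap, 64 mm across, 180 mm tall. Origin: centre of its underside.
- station: The fixed camera stand with its foot and post; origin and axes as spot.
- mallet: The whole mallet; origin: centre of the underside of its head, axes as mallet_head.

How it is judged (in metres and radians):
On the way, in this order (a step that is already met when the one before it is completed fails the run):
1. the small plate lies centred on the ring (within 25 mm), let go and at rest, with the mallet still on the board (horizontal distance between plate and spot below 0.025 m and height (world z) of plate below 0.006 m and linear speed of plate below 0.02 m/s and contact force between plate and the fingers below 0.1 N and height (world z) of mallet_head below 0.08 m), for 0.2 s.
2. the mallet is lifted off the board, its head over 100 mm above the counter (height (world z) of mallet_head above 0.1 m and contact force between mallet and the fingers above 1 N), for 0.1 s.
At the end, for the whole second after the job is handed in: The gripper holds the mallet still, clear of camera and plate: head centre within 25 mm of the point above the ring's centre at lens height, toothed face to the lens and handle level within 15 degrees; the small plate rests on the counter within 25 mm of the ring's centre (distance between mallet_head and view_point below 0.025 m and angle between the y axis of mallet_head and the y axis of view_point, either way round below 0.26 rad and y of toothed_face in the frame of view_point above 0 m and angle between mallet_head's own x axis and vertical between 1.31 and 1.83 rad and contact force between mallet and the fingers above 1 N and contact force between mallet and station below 0.1 N and contact force between mallet and plate below 0.1 N and linear speed of mallet below 0.03 m/s and horizontal distance between plate and spot below 0.025 m and height (world z) of plate below 0.006 m and linear speed of plate below 0.02 m/s); the arm keeps its last pose, push and grip.
It fails at once if the small plate is lifted off the counter (over 30 mm) or tipped (over 20 degrees) (height (world z) of plate above 0.03 m or angle between plate's own z axis and vertical above 0.35 rad).
It fails at once if a bystander (large plate, bowl, spoon, bottle) is moved by over 30 mm (distance of any of big_plate, bowl, spoon, bottle from where it was at the start of the episode above 0.03 m).
It fails at once if the camera is pushed out of its height by over 15 mm (distance of view_point from where it was at the start of the episode above 0.015 m).
It also fails if it takes over 53 s, if anything falls off the work surface, if the arm or the gripper's body presses on something with over 40 N, if the wrist force passes 120 N, or if a joint passes its speed limit or range.

## Working session

There is one attempt and no reset: what is moved stays moved. The work goes in short steps, Python scripts to look and compute and a tool call to move; the robot and the scene stay as the last step left them, time stands still between calls to the robot, and variables do not carry over. Pictures are saved under pics/ and viewed, and the job is handed in when it is done.

Besides the shell and the picture viewer there is one more tool, called by a JSON object that holds its "name" and its "arguments", one argument or row to a line. apply_moves: Moves the arm, as the interface text tells. Its arguments: {"type":"object","properties":{"plan":{"type":"array"},"grip_force":{"type":"number"}},"required":["plan"]}

```bash
mkdir -p pics; ls
cat > h.py <<'E'
import numpy as np, cv2
from cell import bot
def cap(n,f):
    P=bot.camera_params(n); im,d=bot.capture(n)
    cv2.imwrite(f'pics/{f}.png',im[:,:,::-1]); np.savez(f'pics/{f}.npz',d=d,im=im,**{k:np.array(P[k]) for k in P})
    return im,d,P
def ld(f):
    z=np.load(f'pics/{f}.npz'); return z['im'],z['d'],{k:z[k] for k in ('fx','fy','cx','cy','T')}
def pt(P,d,u,v,z=None):
    r=np.array([(u-P['cx'])/P['fx'],(v-P['cy'])/P['fy'],1.]); T=np.array(P['T'])
    if z is None: return T[:3,:3]@(r*d[int(v),int(u)])+T[:3,3]
    w=T[:3,:3]@r; return T[:3,3]+w*(z-T[2,3])/w[2]
E
python3 - <<'E'
from h import *
print(bot.observe(), bot.tcp_to_tips)
for n in('scene','top'):
    im,d,P=cap(n,n+'0'); print(n,P)
E
```

```text
pics
{'time': 0.0, 'joint_positions': array([ 1.2781081 ,  0.46948477, -0.04860339,  1.53370523,  0.02409809,
        1.14100796, -0.08229614]), 'qd': array([-0.00047963, -0.00071244,  0.00048311, -0.00123322, -0.00060048,
       -0.00051953, -0.00151053]), 'tau': array([-1.07539981e-03, -5.10311830e+01, -4.69857675e-02, -2.37715209e+01,
        1.06658338e-02,  7.53009401e-03,  2.72746050e-06]), 'ee_pos': array([ 175.87425581, -651.12167093,  255.22740395]), 'orientation': array([ 9.91311275e-01,  1.31533025e-01, -1.67125279e-04, -9.95920162e-04]), 'contact_force': array([ 0.11843559, -0.08536689, -0.49531056]), 'wrist_torque': array([ 0.02889097, -0.00747123,  0.01483994]), 'width': 1.0039898731963761} 25.0
scene {'fx': 449.4219952142866, 'fy': 449.4219952142866, 'cx': 318.83075434431936, 'cy': 196.51493477343075, 'T': array([[-6.82110753e-01,  5.83087803e-01, -4.41286227e-01,
         1.13881713e+03],
       [ 7.31023343e-01,  5.28751129e-01, -4.31308609e-01,
         3.63571733e+02],
       [-1.81601980e-02, -6.16790773e-01, -7.86917626e-01,
         1.06972022e+03],
       [ 0.00000000e+00,  0.00000000e+00,  0.00000000e+00,
         1.00000000e+00]])}
top {'fx': 518.0290157207418, 'fy': 518.0290157207418, 'cx': 314.3756085777859, 'cy': 193.4049503556318, 'T': array([[-2.34365251e-02, -9.85754502e-01,  1.66549664e-01,
         4.15165077e+02],
       [-9.99721784e-01,  2.35524409e-02, -1.27937781e-03,
        -1.77072730e+02],
       [-2.66149869e-03, -1.66533311e-01, -9.86032237e-01,
         1.30961761e+03],
       [ 0.00000000e+00,  0.00000000e+00,  0.00000000e+00,
         1.00000000e+00]])}
```

View pics/top0.png

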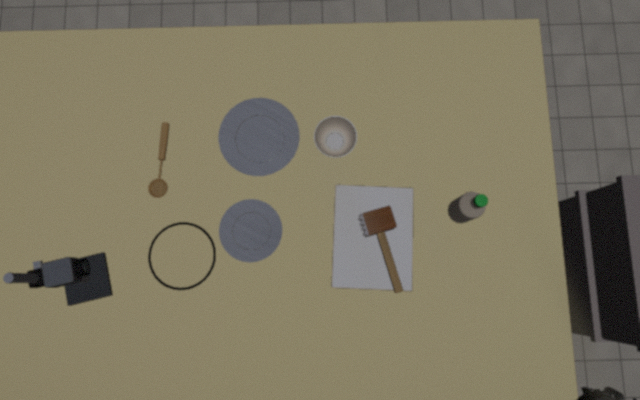

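View pics/scene0.png

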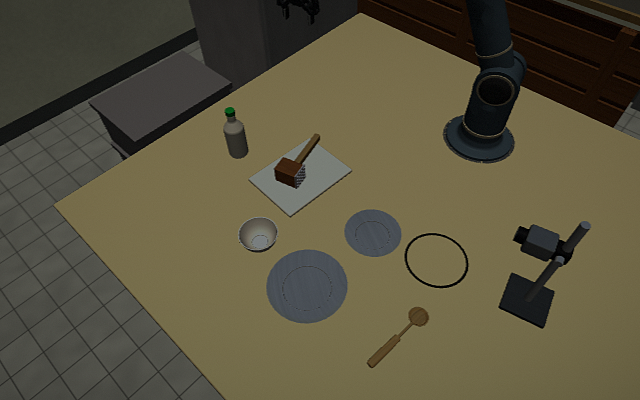

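Run:
```python
from h import *
im,d,P=ld('top0')
cv2.imwrite('pics/top0a.png',cv2.resize(im[160:320,0:300],None,fx=2.66,fy=2.66,interpolation=cv2.INTER_CUBIC)[:,:800,::-1])
cv2.imwrite('pics/top0b.png',np.clip(1.4*cv2.resize(im[175:305,320:430],None,fx=4.5,fy=4.5,interpolation=cv2.INTER_CUBIC)[:,:,::-1],0,255))
# cloud
vv,uu=np.mgrid[0:400,0:640]
C=np.stack([(uu-P['cx'])/P['fx']*d,(vv-P['cy'])/P['fy']*d,d],-1)@P['T'][:3,:3].T+P['T'][:3,3]
# plate: bluish
b=(im[:,:,2].astype(int)>im[:,:,0].astype(int)+5)&(d>0)
n,l,s,c=cv2.connectedComponentsWithStats(b.astype(np.uint8))
for i in range(1,n):
    if s[i,4]>80:
        q=C[l==i]; print(s[i],c[i],pt(P,d,*c[i],z=15).round(1),np.median(q,0).round(1),q[:,2].min().round(),q[:,2].max().round())
# ring
dk=(im.max(-1)<60).astype(np.uint8)
n,l,s,c=cv2.connectedComponentsWithStats(dk)
for i in range(1,n):
    if s[i,4]>80 and s[i,0]<300:
        ys,xs=np.where(l==i); p=np.array([pt(P,d,u,v,z=0) for u,v in zip(xs,ys)])[:,:2].astype(np.float32)
        print('dark',s[i],cv2.fitEllipse(p),p.mean(0))
h=C[:,:,2]
m=(h>45)&(h<85)&(uu>330)&(uu<415)&(vv>180)&(vv<300); q=C[m];print('head',m.sum(),q.mean(0),np.median(q[:,2]))
m=(h>26)&(h<45)&(uu>330)&(uu<415)&(vv>180)&(vv<300); q=C[m];print('handle',m.sum(),q.mean(0),q.min(0),q.max(0))
m=(h>100)&(uu<130); q=C[m];print('cam',q.min(0),q.max(0))
```

```text
[ 219   99   79   76 4675] [258.41925134 136.47508021] [786.4 -37.7  15. ] [788.6 -36.9   8.7] -6.0 30.0
[474 195  13  12 115] [480.26956522 200.26956522] [ 606.2 -597.4   15. ] [ 582.3 -544.2  179.8] 170.0 186.0
[ 220  200   61   61 2904] [250.1315427  230.26170799] [544.1 -15.7  15. ] [544.8 -14.3   8. ] -4.0 26.0
[ 42 259  30  27 614] [ 56.92345277 272.11889251] [451.6 462.7  15. ] [444.9 343.  257.2] 250.0 264.0
[ 67 283  25  19 133] [ 77.5037594  292.85714286] [399.9 409.1  15. ] [399.8 410.2  14.1] 4.0 22.0
dark [  51  253   61   52 1755] ((433.43316650390625, 394.3767395019531), (98.40294647216797, 109.84319305419922), 25.54702377319336) [432.9817  392.47873]
dark [149 253  54  36  82] ((488.45849609375, 158.15040588378906), (165.22682189941406, 167.71090698242188), 70.90267944335938) [429.24585 187.44165]
dark [ 13 268  32  19 386] ((439.8837585449219, 534.944091796875), (38.3084831237793, 70.20536804199219), 177.95135498046875) [439.75595 533.82495]
head 1290 [ 514.77562368 -340.14268269   60.69530413] 64.438495444061
handle 75 [ 488.81697102 -332.8497606    37.46390845] [ 386.76899514 -381.82498622   26.22539873] [ 573.12935661 -287.22593595   44.8952457 ]
cam [ 415.16507731 -177.07273029  214.62348443] [ 475.71321946  406.67748894 1309.61761054][ WARN:0@1.155] global loadsave.cpp:1063 imwrite_ Unsupported depth image for selected encoder is fallbacked to CV_8U.
```

Run:
```python
from h import *
im,d,P=ld('scene0')
cv2.imwrite('pics/scene0a.png',np.clip(1.5*cv2.resize(im[200:340,480:620],None,fx=4.2,fy=4.2,interpolation=cv2.INTER_CUBIC)[:,:,::-1],0,255))
```

```text
[ WARN:0@0.950] global loadsave.cpp:1063 imwrite_ Unsupported depth image for selected encoder is fallbacked to CV_8U.
```

View pics/top0a.png

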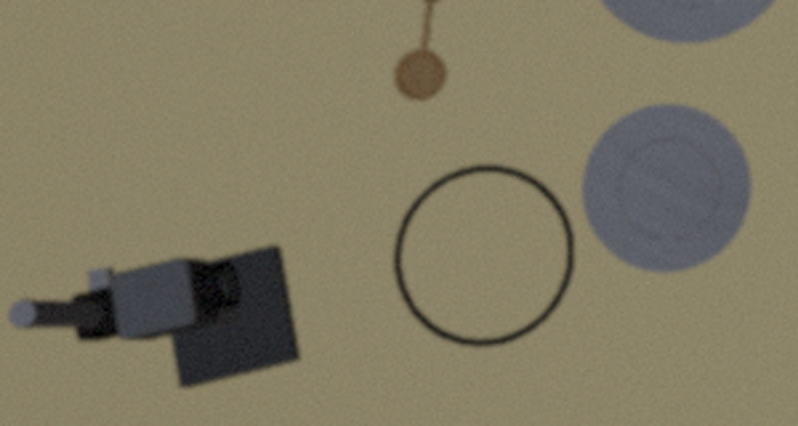

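View pics/top0b.png

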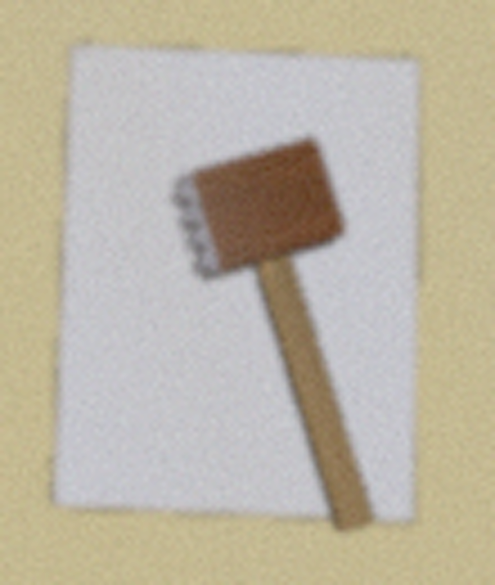

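View pics/scene0a.png

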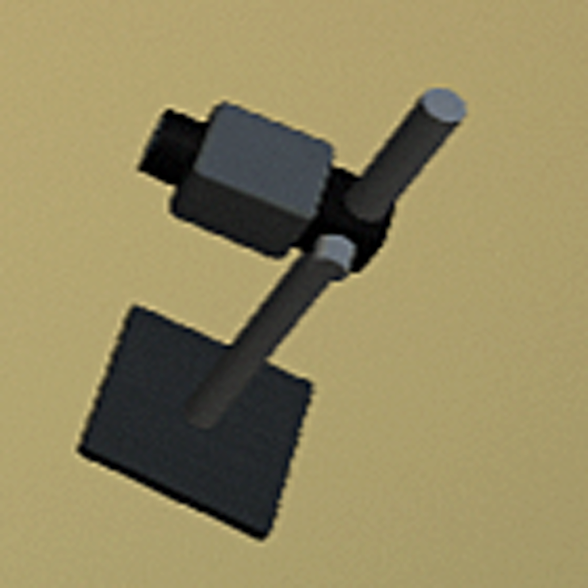

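Run:
```python
from h import *
for nm,roi in (('top0',(140,215,225,300)),('scene0',(225,295,400,475))):
    im,d,P=ld(nm); r0,r1,c0,c1=roi
    if nm=='top0': r0,r1,c0,c1=215,297,142,218
    g=im[r0:r1,c0:c1].mean(-1); bg=cv2.medianBlur(im[r0:r1,c0:c1],3).mean(-1)
    ys,xs=np.where(g<0.7*np.median(g)); p=np.array([pt(P,d,u+c0,v+r0,z=0) for u,v in zip(xs,ys)])[:,:2].astype(np.float32)
    n=len(p);A=np.c_[2*p,np.ones(n)];s=np.linalg.lstsq(A,(p**2).sum(1),rcond=None)[0];R=np.sqrt(s[2]+s[0]**2+s[1]**2)
    res=np.hypot(*(p-s[:2]).T)-R;k=abs(res)<8;s=np.linalg.lstsq(A[k],(p[k]**2).sum(1),rcond=None)[0]
    print(nm,'ring',n,s[:2],R,k.sum())
im,d,P=ld('top0')
# foot corners/ plate outline
def a(u,v): return u/2.6667+0,v/2.6625+160
for n,z,L in (('foot',8,[(278,247),(298,357),(183,386)]),):
    for q in L: print(n,pt(P,d,*a(*q),z=z))
b=lambda u,v:(u/4.5+320-.4,v/4.5+175-.4)
for n,z,q in (('TR',68,(315,140)),('BR',68,(343,230)),('BL',68,(220,270)),('TL',68,(192,175)),('hend',52,(353,515)),('hst',52,(276,264)),('boardTL',12,(75,45)),('bTR',12,(420,60)),('bBL',12,(55,505)),('bBR',12,(415,522))):
    print(n,pt(P,d,*b(*q),z=z).round(1))
# plate outline fit both cams
for nm in('top0','scene0'):
    im,d,P=ld(nm); bb=((im[:,:,2].astype(int)>im[:,:,0].astype(int)+5)).astype(np.uint8); bb=cv2.morphologyEx(bb,cv2.MORPH_CLOSE,np.ones((5,5)))
    n,l,s,c=cv2.connectedComponentsWithStats(bb)
    for i in range(1,n):
        if s[i,4]>1500:
            cs=max(cv2.findContours((l==i).astype(np.uint8),0,1)[0],key=len)[:,0]
            p=np.array([pt(P,d,u,v,z=20) for u,v in cs],np.float32)[:,:2]; print(nm,'plate',s[i],cv2.fitEllipse(p))
# camera box
im,d,P=ld('scene0')
for q in((222,103),(333,150),(312,217),(205,150),(172,112),(143,178),(190,112),(170,205)): 
    u,v=q[0]/4.2+480,q[1]/4.2+200; print(q,pt(P,d,u,v).round(1),pt(P,d,u,v,z=257).round(1))
```

```text
top0 ring 561 [486.46407387 158.70603094] 81.92945676409532 561
scene0 ring 449 [483.22678132 159.23661899] 82.10161383195195 449
foot [496.95503505 350.47070109   8.        ]
foot [394.86632614 327.44900799   8.        ]
foot [370.98738821 432.59474124   8.        ]
TR [ 590.3 -360.    68. ]
BR [ 541.5 -372.6   68. ]
BL [ 521.6 -306.1   68. ]
TL [ 573.  -293.1   68. ]
hend [ 391.4 -372.9   52. ]
hst [ 525.5 -338.1   52. ]
boardTL [ 655.8 -235.    12. ]
bTR [ 642.5 -429.7   12. ]
bBL [ 399.8 -216.3   12. ]
bBR [ 386.1 -412.8   12. ]Traceback (most recent call last):
  File "<stdin>", line 25, in <module>
cv2.error: OpenCV(4.12.0) /io/opencv/modules/imgproc/src/shapedescr.cpp:356: error: (-215:Assertion failed) n >= 0 && (depth == CV_32F || depth == CV_32S) in function 'fitEllipseNoDirect'
```

Run:
```python
from h import *
for nm in('top0','scene0'):
    im,d,P=ld(nm); bb=((im[:,:,2].astype(int)>im[:,:,0].astype(int)+5)).astype(np.uint8); bb=cv2.morphologyEx(bb,cv2.MORPH_CLOSE,np.ones((5,5)))
    n,l,s,c=cv2.connectedComponentsWithStats(bb)
    for i in range(1,n):
        if s[i,4]>1500:
            cs=max(cv2.findContours((l==i).astype(np.uint8),0,1)[0],key=len)[:,0]
            p=np.array([pt(P,d,u,v,z=20)[:2] for u,v in cs]).astype(np.float32); print(nm,'plate',s[i],cv2.fitEllipse(p))
im,d,P=ld('scene0')
for q in((222,103),(333,150),(312,217),(205,150),(172,112),(143,178),(190,112),(170,205)): 
    u,v=q[0]/4.2+480,q[1]/4.2+200; print(q,pt(P,d,u,v).round(1),pt(P,d,u,v,z=257).round(1))
vv,uu=np.mgrid[200:340,480:620]; dd=d[200:340,480:620]
C=np.stack([(uu-P['cx'])/P['fx']*dd,(vv-P['cy'])/P['fy']*dd,dd],-1)@P['T'][:3,:3].T+P['T'][:3,3]
# top face patch
q=C[30:46,50:72].reshape(-1,3);print(np.median(q,0),q[:,2].std())
im,d,P=ld('top0')
q=[pt(P,d,u,v)for u in range(47,70)for v in range(264,280)];print(np.median(q,0),np.std(q,0))
```

```text
top0 plate [ 219   99   79   76 4712] ((786.2310180664062, -38.28256607055664), (199.9949493408203, 200.56765747070312), 121.03986358642578)
top0 plate [ 220  200   61   61 2931] ((544.3220825195312, -16.246479034423828), (150.1479949951172, 150.6361846923828), 147.11537170410156)
top0 plate [  34  254   76   50 1992] ((439.2669677734375, 411.1716003417969), (106.33572387695312, 184.60025024414062), 171.92584228515625)
scene0 plate [ 446    0   81  163 5995] ((-314.7081298828125, -148.02833557128906), (232.64239501953125, 1059.2283935546875), 117.00700378417969)
scene0 plate [ 345  210   56   47 2077] ((541.1583862304688, -15.635852813720703), (153.48464965820312, 154.10545349121094), 155.7923583984375)
scene0 plate [ 267  250   80   73 4624] ((780.8365478515625, -39.88268280029297), (203.9495849609375, 205.49578857421875), 139.0005645751953)
(222, 103) [426.8 314.6 256.1] [427.7 314.6 257. ]
(333, 150) [185.  371.1  -4.2] [416.9 369.2 257. ]
(312, 217) [458.3 379.1 253.5] [461.2 379.  257. ]
(205, 150) [459.  321.7 255.6] [460.2 321.8 257. ]
(172, 112) [443.4 297.8 249.2] [450.  298.4 257. ]
(143, 178) [294.4 289.1   1.6] [496.3 306.9 257. ]
(190, 112) [224.6 286.8   0.6] [443.8 305.2 257. ]
(170, 205) [471.9 322.6 218.9] [501.8 324.4 257. ]
[449.46558866 342.22093282 258.40345686] 65.57688375480326
[445.96780881 340.89053745 257.30853484] [ 9.32434243 30.14700885 54.81474318]
```

{"name": "apply_moves", "arguments": {
  "plan": [
    [[1, 2, -1.7, 0, 0, 0, 0], [1, 3, -2.5, 0, 0, 0, 0], [1, 3, -2.5, 0, 0, 0, 0], [1, 3, -2.5, 0, 0, 0, 0], [1, 3, -2.5, 0, 0, 0, 0], [1, 3, -2.5, 0, 0, 0, 0], [1, 3, -2.5, 0, 0, 0, 0], [1, 3, -2.5, 0, 0, 0, 0], [1, 3, -2.5, 0, 0, 0, 0], [1, 3, -2.5, 0, 0, 0, 0]]
  ]
}}

```text
time: 0.93
ee_pos: [393.4, -340.5, 256.2]
orientation: [0.991, 0.131, -0.0, -0.0]
contact_force: [0.6, -0.8, -0.1]
width: 1.0
```

{"name": "apply_moves", "arguments": {
  "plan": [
    [[1, 3, -2.5, 0, 0, 0, 0], [1, 3, -2.5, 0, 0, 0, 0], [1, 3, -2.5, 0, 0, 0, 0], [1, 3, -2.5, 0, 0, 0, 0], [1, 3, -2.5, 0, 0, 0, 0], [1, 3, -2.5, 0, 0, 0, 0], [1, 2, -1.7, 0, 0, 0, 0], [1, 0, 0, 0, 0, 0, 0], [1, 0, 0, 0, 0, 0, 0]]
  ]
}}

```text
time: 1.68
ee_pos: [542.8, -127.1, 255.8]
orientation: [0.991, 0.134, -0.0, -0.0]
contact_force: [-0.2, -0.5, -0.1]
width: 1.004
```

Run:
```python
from h import *
o=bot.observe();print(o['time'],o['ee_pos'],o['orientation'],o['joint_positions'],o['width'])
im,d,P=cap('wrist','w1');print(P['T'].round(3))
```

```text
1.6833 [ 542.84807116 -127.14715748  255.80730782] [ 9.91048454e-01  1.33501659e-01 -3.74625188e-04 -3.58294774e-04] [ 0.43905505  0.30197516 -0.35220531  1.80065944  0.11725986  1.06032513
 -1.25899869] 1.0037454923518598
[[ 2.65000e-01 -9.12000e-01 -3.13000e-01  6.24859e+02]
 [-9.64000e-01 -2.51000e-01 -8.50000e-02 -1.05265e+02]
 [-2.00000e-03  3.25000e-01 -9.46000e-01  3.72844e+02]
 [ 0.00000e+00  0.00000e+00  0.00000e+00  1.00000e+00]]
```

View pics/w1.png

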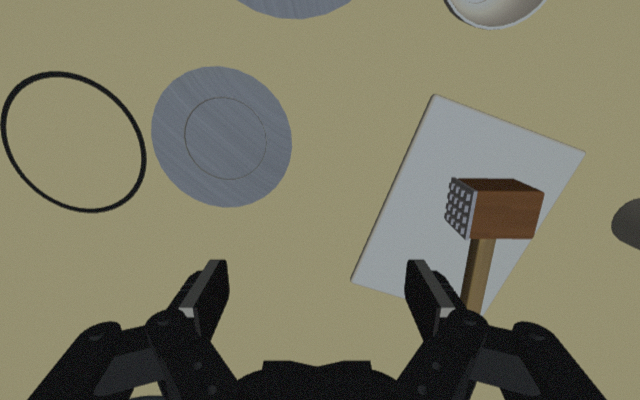

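Run:
```python
from h import *
im,d,P=ld('w1')
for v in (137,):
    print([(u,*pt(P,d,u,v).round(0).astype(int)) for u in range(140,304,6)])
for u in (222,):
    print([(v,*pt(P,d,u,v).round(0).astype(int)) for v in range(55,220,6)])
bb=((im[:,:,2].astype(int)>im[:,:,0].astype(int)+3)).astype(np.uint8); bb=cv2.morphologyEx(bb,cv2.MORPH_CLOSE,np.ones((5,5)))
n,l,s,c=cv2.connectedComponentsWithStats(bb)
for i in range(1,n):
    if s[i,4]>1500:
        cs=max(cv2.findContours((l==i).astype(np.uint8),0,1)[0],key=len)[:,0]
        p=np.array([pt(P,d,u,v,z=20)[:2] for u,v in cs]).astype(np.float32); print('plate',s[i],cv2.fitEllipse(p))
g=im[60:225,0:150].mean(-1);ys,xs=np.where(g<0.5*np.median(g));p=np.array([pt(P,d,u,v+60,z=0)[:2] for u,v in zip(xs,ys)]).astype(np.float32);print('ring',cv2.fitEllipse(p))
cv2.imwrite('pics/w1p.png',np.clip(cv2.resize(im[55:220,140:305],None,fx=3.6,fy=3.6,interpolation=cv2.INTER_CUBIC)[:,:,::-1].astype(float)*1.6-40,0,255).astype(np.uint8))
```

```text
[(140, np.int64(520), np.int64(83), np.int64(2)), (146, np.int64(521), np.int64(78), np.int64(-1)), (152, np.int64(528), np.int64(62), np.int64(18)), (158, np.int64(530), np.int64(56), np.int64(16)), (164, np.int64(531), np.int64(51), np.int64(13)), (170, np.int64(532), np.int64(46), np.int64(10)), (176, np.int64(533), np.int64(40), np.int64(8)), (182, np.int64(625), np.int64(-105), np.int64(373)), (188, np.int64(536), np.int64(28), np.int64(4)), (194, np.int64(538), np.int64(21), np.int64(4)), (200, np.int64(540), np.int64(14), np.int64(4)), (206, np.int64(542), np.int64(7), np.int64(4)), (212, np.int64(543), np.int64(1), np.int64(4)), (218, np.int64(545), np.int64(-6), np.int64(3)), (224, np.int64(547), np.int64(-13), np.int64(4)), (230, np.int64(549), np.int64(-20), np.int64(4)), (236, np.int64(551), np.int64(-26), np.int64(2)), (242, np.int64(553), np.int64(-34), np.int64(4)), (248, np.int64(555), np.int64(-40), np.int64(4)), (254, np.int64(556), np.int64(-47), np.int64(2)), (260, np.int64(559), np.int64(-54), np.int64(5)), (266, np.int64(561), np.int64(-61), np.int64(6)), (272, 
[... 1374 characters left out ...]
64(6)), (187, np.int64(487), np.int64(-22), np.int64(8)), (193, np.int64(481), np.int64(-24), np.int64(11)), (199, np.int64(475), np.int64(-27), np.int64(16)), (205, np.int64(468), np.int64(-28), np.int64(18)), (211, np.int64(452), np.int64(-26), np.int64(0)), (217, np.int64(444), np.int64(-27), np.int64(0))]
plate [  152    67   140   140 15337] ((544.9757080078125, -15.306037902832031), (155.93295288085938, 156.32972717285156), 10.81376838684082)
plate [   29    97   575   303 53444] ((362.703369140625, -215.53298950195312), (430.1865539550781, 797.9253540039062), 20.98233985900879)
ring ((486.84307861328125, 159.68634033203125), (163.80970764160156, 164.0221405029297), 11.037211418151855)
```

View pics/w1p.png

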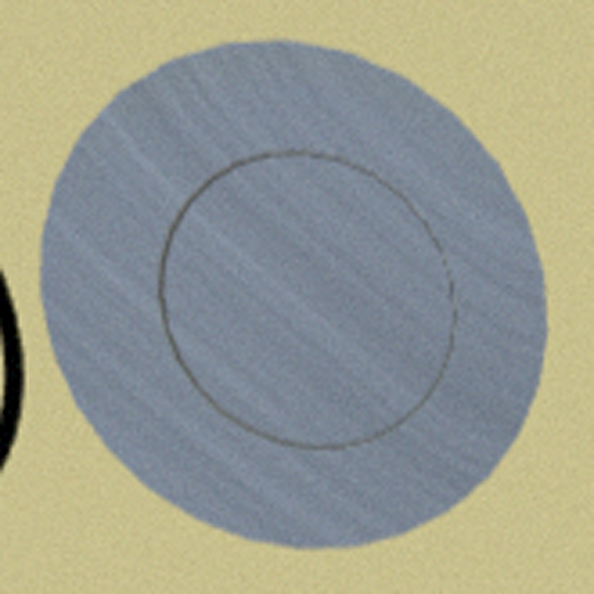

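{"name": "apply_moves", "arguments": {
  "plan": [
    [[1, 0, 0, 0, 0, 0, -7.16], [1, 0, 0, 0, 0, 0, -7.16], [1, 0, 0, 0, 0, 0, -7.16], [1, 0, 0, 0, 0, 0, -7.16], [1, 0, 0, 0, 0, 0, -7.16], [1, 0, 0, 0, 0, 0, -7.16], [1, 0, 0, 0, 0, 0, -7.16], [1, 0, 0, 0, 0, 0, -7.16], [1, 0, 0, 0, 0, 0, -7.16], [1, 0, 0, 0, 0, 0, -7.16]]
  ]
}}

```text
time: 2.57
ee_pos: [541.3, -131.4, 256.0]
orientation: [0.726, 0.687, -0.001, 0.0]
contact_force: [-0.3, -0.5, 0.7]
width: 1.0
```

{"name": "apply_moves", "arguments": {
  "plan": [
    [[1, 0, 0, 0, 0, 0, -7.16], [1, 0, 0, 0, 0, 0, -7.16], [1, 0, 0, 0, 0, 0, -7.16], [1, 0, 0, 4, 0, 0, 0], [1, 0, 0, 4, 0, 0, 0], [1, 0, 0, 4, 0, 0, 0], [1, 0, 0, 0, 0, 0, 0], [1, 0, 0, 0, 0, 0, 0]]
  ]
}}

```text
time: 3.23
ee_pos: [540.6, -130.5, 135.0]
orientation: [0.587, 0.809, -0.001, -0.002]
contact_force: [0.2, 0.4, 0.8]
width: 0.999
```

Run:
```python
from h import *
o=bot.observe();print(o['time'],o['ee_pos'],o['orientation'],o['joint_positions'],o['width'],bot.tcp_to_tips)
im,d,P=cap('wrist','w2')
from scipy.spatial.transform import Rotation as R
r=R.from_quat(o['orientation']);M=r.as_matrix();print(M.round(3)); print('ang x',np.degrees(np.arctan2(M[1,0],M[0,0])))
for n,p in(('plate',(544.3,-15.6,0)),('spot',(486.3,159,0)),('start',(577,-115,0))): print(n,r.inv().apply(np.array(p)-o['ee_pos']).round(1))
# finger pixels in tool frame
vv,uu=np.mgrid[0:400,0:640]
C=np.stack([(uu-P['cx'])/P['fx']*d,(vv-P['cy'])/P['fy']*d,d],-1)@P['T'][:3,:3].T+P['T'][:3,3]
L=r.inv().apply((C-o['ee_pos']).reshape(-1,3)).reshape(C.shape)
for c in range(190,236,5): print(c,[tuple(L[v,c].round().astype(int)) for v in range(255,300,8)])
```

```text
3.2333 [ 540.59141066 -130.54724048  134.98393016] [ 0.5873395   0.80933708 -0.00123817 -0.00206396] [ 0.61675783  0.48705579 -0.59330868  1.90806293  0.3536072   0.85649868
  0.15602788] 0.9987567975191933 25.0
[[-0.31   0.951 -0.005]
 [ 0.951  0.31   0.   ]
 [ 0.002 -0.004 -1.   ]]
ang x 108.06264443651503
plate [107.9  39.8 135. ]
spot [291.9  38.8 135.4]
start [  3.2  40.  134.8]
190 [(np.int64(-54), np.int64(-111), np.int64(127)), (np.int64(-60), np.int64(-110), np.int64(123)), (np.int64(-68), np.int64(-112), np.int64(124)), (np.int64(6), np.int64(-54), np.int64(-1)), (np.int64(7), np.int64(-51), np.int64(-7)), (np.int64(11), np.int64(-46), np.int64(-18))]
195 [(np.int64(-56), np.int64(-108), np.int64(130)), (np.int64(-60), np.int64(-106), np.int64(124)), (np.int64(-68), np.int64(-107), np.int64(124)), (np.int64(6), np.int64(-52), np.int64(-1)), (np.int64(10), np.int64(-47), np.int64(-12)), (np.int64(11), np.int64(-45), np.int64(-18))]
200 [(np.int64(-59), np.int64(-106), np.int64(136)), (np.int64(-61), np.int64(-102), np.int64(125)), (np.int64(6), np.int64(-52), np.int64(5)), (
[... 1381 characters left out ...]
int64(1), np.int64(-41), np.int64(7)), (np.int64(-3), np.int64(-42), np.int64(7)), (np.int64(-7), np.int64(-42), np.int64(6))]
230 [(np.int64(-59), np.int64(-78), np.int64(136)), (np.int64(-67), np.int64(-79), np.int64(136)), (np.int64(-69), np.int64(-76), np.int64(125)), (np.int64(-76), np.int64(-77), np.int64(124)), (np.int64(-84), np.int64(-77), np.int64(123)), (np.int64(-93), np.int64(-78), np.int64(123))]
235 [(np.int64(-59), np.int64(-74), np.int64(136)), (np.int64(-67), np.int64(-74), np.int64(135)), (np.int64(-70), np.int64(-72), np.int64(127)), (np.int64(-77), np.int64(-72), np.int64(125)), (np.int64(-85), np.int64(-73), np.int64(125)), (np.int64(-94), np.int64(-74), np.int64(124))]
```

View pics/w2.png

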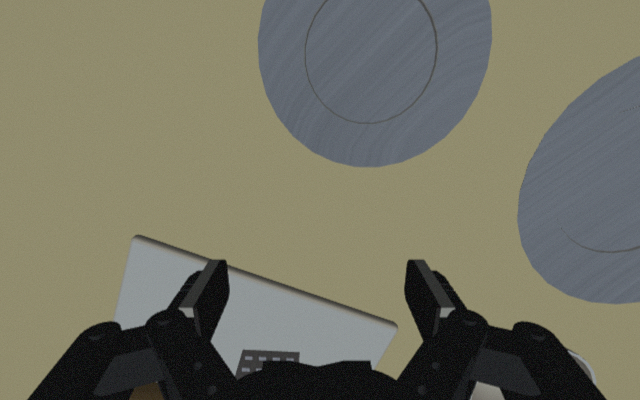

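{"name": "apply_moves", "arguments": {
  "plan": [
    [[1, 0, 2, 2.5, 0, 0, 0], [1, 0, 2, 3, 0, 0, 0], [1, 0, 0, 3.5, 0, 0, 0], [1, 0, 0, 2, 0, 0, 0], [1, 0, 0, 0.7, 0, 0, 0], [1, 0, 0, 0, 0, 0, 0], [1, 0, 0, 0, 0, 0, 0]]
  ]
}}

```text
time: 3.87
ee_pos: [582.3, -117.0, 21.8]
orientation: [0.587, 0.81, 0.001, 0.002]
contact_force: [-0.7, 0.1, 0.5]
width: 1.006
```

Run:
```python
from h import *
o=bot.observe();print(o['time'],o['ee_pos'],o['orientation'],o['contact_force'],o['joint_positions'])
from scipy.spatial.transform import Rotation as R
r=R.from_quat(o['orientation'])
for n,p in(('plate',(544.3,-15.6,0)),('spot',(486.3,159,0))): print(n,r.inv().apply(np.array(p)-o['ee_pos']).round(1))
cap('wrist','w3')
```

```text
3.8667 [ 582.30188438 -117.04253843   21.79908923] [0.58668179 0.80981478 0.00086258 0.0019384 ] [-0.71832515  0.08196984  0.51544212] [ 0.4882482   0.68508615 -0.49200102  1.88557298  0.49079506  0.68818166
  0.02158304]
plate [108.3  -4.6  21.6]
spot [292.3  -5.3  21.2]
```

View pics/w3.png

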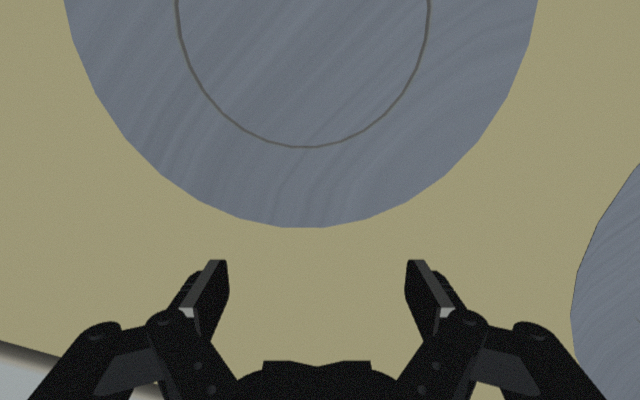

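{"name": "apply_moves", "arguments": {
  "plan": [
    [[1, 0, -0.5, 0.3, 0, 0, 0], [1, 1.0, 0, 0, 0, 0, 0], [1, 1.0, 0, 0, 0, 0, 0], [1, 1.0, 0, 0, 0, 0, 0], [1, 1.5, 0, 0, 0, 0, 0], [1, 1.5, 0, 0, 0, 0, 0], [1, 1.5, 0, 0, 0, 0, 0], [1, 1.5, 0, 0, 0, 0, 0], [1, 1, 0, 0, 0, 0, 0], [1, 0.5, 0, 0, 0, 0, 0]]
  ]
}}

```text
time: 4.75
ee_pos: [542.4, -15.9, 16.7]
orientation: [0.585, 0.811, 0.0, -0.0]
contact_force: [0.4, -0.8, 1.1]
width: 1.002
```

```bash
cat > chk.py <<'E'
from h import *
import sys
from scipy.spatial.transform import Rotation as R
o=bot.observe();print(o['time'],o['ee_pos'],o['contact_force'],o['width'])
r=R.from_quat(o['orientation'])
im,d,P=cap('top',sys.argv[1])
bb=((im[:,:,2].astype(int)>im[:,:,0].astype(int)+5)).astype(np.uint8)
bb[:,330:]=0; bb[:195]=0; bb[:,:130]=0
bb=cv2.morphologyEx(bb,cv2.MORPH_CLOSE,np.ones((3,3)))
n,l,s,c=cv2.connectedComponentsWithStats(bb)
for i in range(1,n):
    if s[i,4]>500:
        cs=max(cv2.findContours((l==i).astype(np.uint8),0,1)[0],key=len)[:,0]
        p=np.array([pt(P,d,u,v,z=20)[:2] for u,v in cs]).astype(np.float32); e=cv2.fitEllipse(p);print('plate',s[i],e)
        print('in tool',r.inv().apply(np.array([*e[0],0])-o['ee_pos']).round(1))
print('spot in tool',r.inv().apply(np.array([486.3,159,0])-o['ee_pos']).round(1))
cv2.imwrite(f'pics/{sys.argv[1]}c.png',cv2.resize(im[170:330,100:340],None,fx=3,fy=3)[:,:,::-1])
E
python3 chk.py t4
```

```text
4.75 [542.38272702 -15.87831742  16.71523465] [ 0.35572856 -0.82797232  1.12828327] 1.0019995888828197
plate [ 190  195   95  111 5443] ((504.1014099121094, 23.226030349731445), (178.1343536376953, 268.41717529296875), 122.26204681396484)
in tool [ 49.2 -24.   16.7]
plate [ 234  291   96  109 7346] ((244.46493530273438, -85.96602630615234), (204.29563903808594, 285.5877685546875), 114.09208679199219)
in tool [  27.5 -304.8   16.6]
spot in tool [183.6   1.9  16.8]
```

View pics/t4c.png

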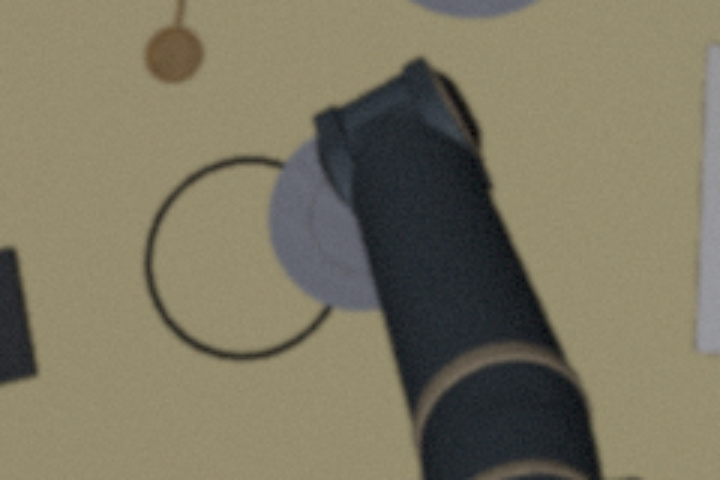

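{"name": "apply_moves", "arguments": {
  "plan": [
    [[1, 1, 0.1, -0.1, 0, 0, 0], [1, 1.5, 0.1, 0, 0, 0, 0], [1, 1.5, 0, 0, 0, 0, 0], [1, 1.5, 0, 0, 0, 0, 0], [1, 1.5, 0, 0, 0, 0, 0], [1, 1, 0, 0, 0, 0, 0], [1, 0.7, 0, 0, 0, 0, 0], [1, 0.4, 0, 0, 0, 0, 0], [1, 0, 0, 0, 0, 0, 0], [1, 0, 0, 0, 0, 0, 0]]
  ]
}}

```text
time: 5.63
ee_pos: [516.6, 68.4, 17.3]
orientation: [0.587, 0.81, -0.0, 0.0]
contact_force: [-0.1, -0.0, 0.2]
width: 1.0
```

```bash
cat > chk2.py <<'E'
from h import *
import sys
from scipy.spatial.transform import Rotation as R
from scipy.optimize import least_squares
o=bot.observe();print(o['time'],o['ee_pos'],o['contact_force'],o['width'],o['orientation'])
r=R.from_quat(o['orientation'])
for cam in ('top','scene'):
    im,d,P=cap(cam,sys.argv[1]+cam)
    cv2.imwrite(f'pics/{sys.argv[1]}{cam}c.png',cv2.resize(im[170:330,100:340] if cam=='top' else im[190:330,330:570],None,fx=3,fy=3,interpolation=cv2.INTER_CUBIC)[:,:,::-1])
print('spot in tool',r.inv().apply(np.array([486.3,159,0])-o['ee_pos']).round(1))
E
python3 chk2.py t5
```

```text
5.6333 [516.56266385  68.36827912  17.26856773] [-0.05765258 -0.04182935  0.15138111] 1.0004548737732564 [ 5.86664271e-01  8.09830240e-01 -7.84641014e-05  9.59790013e-05]
spot in tool [95.6 -0.5 17.2]
```

View pics/t5topc.png

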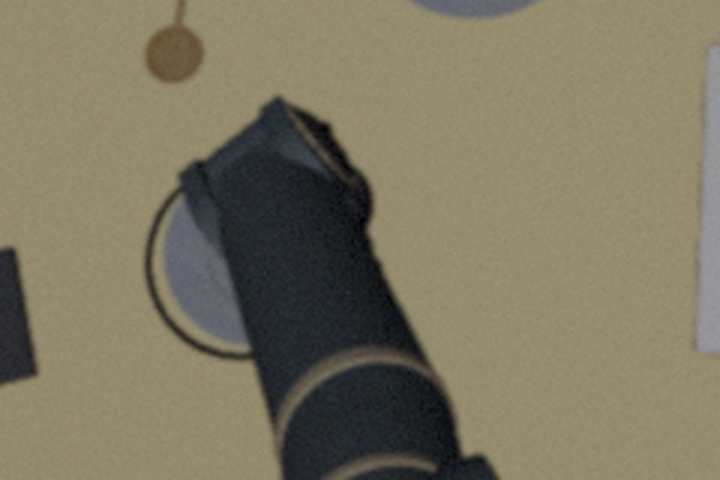

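View pics/t5scenec.png

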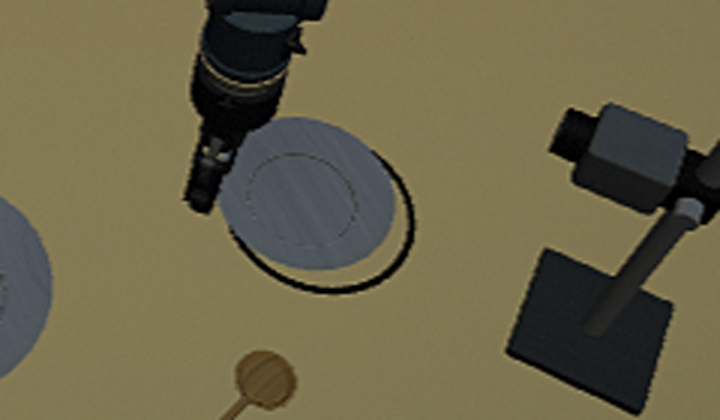

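```bash
cat > fc.py <<'E'
from h import *
def fit(f,o,pts,Rr=80,z=20):
    im,d,P=ld(f); p=np.array([pt(P,d,u/3+o[0]-.33,v/3+o[1]-.33,z=z)[:2] for u,v in pts])
    from scipy.optimize import least_squares
    s=least_squares(lambda c:np.hypot(*(p-c).T)-Rr,p.mean(0)); print(f,s.x.round(1),s.fun.round(1)); return s.x
E
python3 - <<'E'
from fc import *
fit('t5scene',(330,190),[(220,200),(240,240),(275,260),(315,269),(370,250),(395,205),(385,165),(350,130),(300,118)])
fit('t5top',(100,170),[(183,195),(165,245),(172,290),(205,333),(240,345)])
E
```

```text
t5scene [487.5 143. ] [-2.5  1.7 -0.6 -0.4 -2.3 -0.7  0.3  1.1 -3.2]
t5top [491.7 141. ] [ 0.3 -0.3 -0.5  1.  -0.5]
```

{"name": "apply_moves", "arguments": {
  "plan": [
    [[1, 0.5, 0, 0, 0, 0, 0], [1, 0.6, 0, 0, 0, 0, 0], [1, 0.4, 0, 0, 0, 0, 0], [1, 0.15, 0, 0, 0, 0, 0], [1, 0, 0, 0, 0, 0, 0], [1, -1.5, 0, 0, 0, 0, 0], [1, -3, 0, 0, 0, 0, 0], [1, -3, 0, -3, 0, 0, 0], [1, -2, 0, -4, 0, 0, 0], [1, 0, 0, -4, 0, 0, 0]]
  ]
}}

```text
time: 6.57
ee_pos: [540.4, -9.5, 123.9]
orientation: [0.589, 0.808, -0.002, -0.001]
contact_force: [1.3, -0.1, 0.0]
width: 1.003
```

```bash
python3 chk2.py t6; python3 -c "
from h import *
cap('wrist','w6')"
```

```text
6.5667 [540.39751439  -9.45472214 123.88345447] [ 1.30001226 -0.12838194  0.03159488] 1.0029696169108673 [ 5.89366014e-01  8.07864127e-01 -1.61914547e-03 -7.94751819e-04]
spot in tool [177.    0.4 123.8]
```

View pics/t6topc.png

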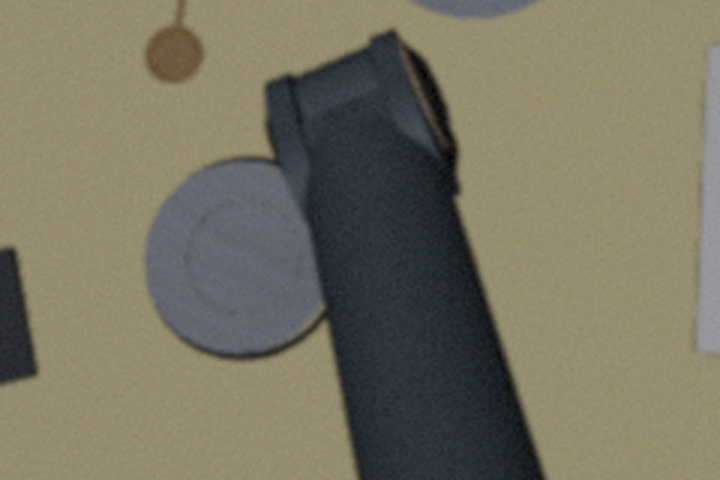

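View pics/t6scenec.png

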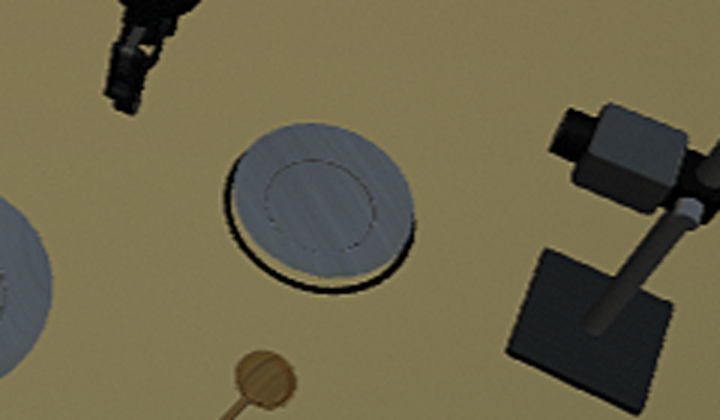

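View pics/w6.png

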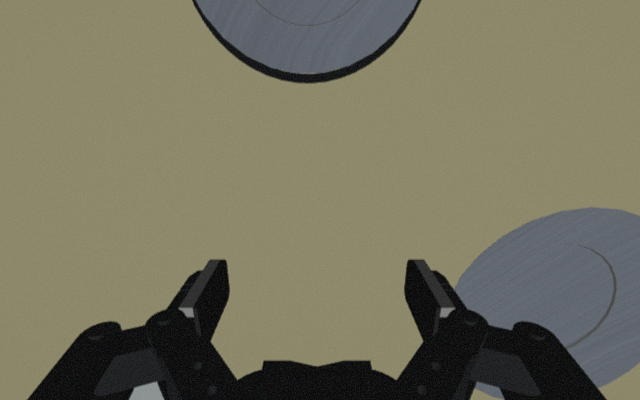

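Run:
```python
from fc import *
im,d,P=ld('t6scene')
b=(im[:,:,2].astype(int)>im[:,:,0].astype(int)+3).astype(np.uint8); b[:225]=0;b[290:]=0;b[:,:400]=0;b[:,475:]=0
ys,xs=np.where(cv2.morphologyEx(b,cv2.MORPH_CLOSE,np.ones((5,5)))); print(len(xs), np.median([pt(P,d,u,v,z=18)[:2] for u,v in zip(xs,ys)],0))
fit('t6top',(100,170),[(275,165),(245,157),(190,175),(146,255),(165,315),(205,348),(240,357)],82)
fit('t6scene',(330,190),[(235,190),(242,230),(270,260),(320,277),(365,272),(410,230),(405,180),(370,140),(310,123),(260,145)])
```

```text
2389 [484.77106721 161.21623504]
t6top [486.2 153.8] [-3.6  0.2  1.2  0.3 -1.8 -1.4  0. ]
t6scene [484.7 160.5] [-2.5  1.8  2.  -1.3 -3.2 -2.  -1.2  1.2  0.7 -5.3]
```

{"name": "apply_moves", "arguments": {
  "plan": [
    [[1, 0, 0, -2, 0, 0, 7.16], [1, 0, 0, -2, 0, 0, 7.16], [1, 0, 0, -2, 0, 0, 7.16], [1, 0, 0, -2, 0, 0, 7.16], [1, 0, 0, -2, 0, 0, 7.16], [1, 0, 0, -2, 0, 0, 7.16], [1, 0, 0, 0, 0, 0, 7.16], [1, 0, 0, 0, 0, 0, 7.16], [1, 0, 0, 0, 0, 0, 7.16], [1, 0, 0, 0, 0, 0, 7.16]]
  ]
}}

```text
time: 7.55
ee_pos: [539.4, -3.7, 242.7]
orientation: [0.95, 0.311, -0.001, -0.0]
contact_force: [0.1, 0.1, 0.2]
width: 1.004
```

{"name": "apply_moves", "arguments": {
  "plan": [
    [[1, 0, 0, 0, 0, 0, 7.16], [1, 0, 0, 0, 0, 0, 7.16], [1, 0, 0, 0, 0, 0, 7.16], [1, 0, 0, 0, 0, 0, 0], [1, 0, 0, 0, 0, 0, 0]]
  ]
}}

```text
time: 7.97
ee_pos: [539.7, -3.6, 243.0]
orientation: [0.991, 0.134, -0.001, -0.0]
contact_force: [0.1, 0.3, -0.8]
width: 1.003
```

```bash
cat > tf.py <<'E'
from h import *
import sys
from scipy.spatial.transform import Rotation as R
o=bot.observe();print(o['time'],o['ee_pos'].round(1),o['contact_force'].round(1),o['width'],o['joint_positions'].round(2))
r=R.from_quat(o['orientation']);M=r.as_matrix();print('ang',np.degrees(np.arctan2(M[1,0],M[0,0])),'z',M[:,2].round(3))
print(r.inv().apply(np.array([float(a) for a in sys.argv[1:4]])-o['ee_pos']).round(1))
E
python3 tf.py 491 -349 150
```

```text
7.9667 [539.7  -3.6 243. ] [ 0.1  0.3 -0.8] 1.0025350543705793 [ 0.2   0.28 -0.33  1.86  0.11  1.02 -1.48]
ang 15.349950181008111 z [-0.002 -0.    -1.   ]
[-138.2  320.2   93.1]
```

{"name": "apply_moves", "arguments": {
  "plan": [
    [[1, -0.7, 1.6, 0, 0, 0, 0], [1, -1.4, 3.2, 0.5, 0, 0, 0], [1, -1.4, 3.2, 0.5, 0, 0, 0], [1, -1.4, 3.2, 0.5, 0, 0, 0], [1, -1.4, 3.2, 0.5, 0, 0, 0], [1, -1.4, 3.2, 0.5, 0, 0, 0], [1, -1.4, 3.2, 0.5, 0, 0, 0], [1, -1.4, 3.2, 0.5, 0, 0, 0], [1, -1.4, 3.2, 0.5, 0, 0, 0], [1, -1.4, 3.2, 0.5, 0, 0, 0]]
  ]
}}

```text
time: 8.8
ee_pos: [490.5, -333.5, 198.2]
orientation: [0.991, 0.133, -0.0, -0.0]
contact_force: [1.3, -0.3, 1.0]
width: 1.002
```

{"name": "apply_moves", "arguments": {
  "plan": [
    [[1, -0.5, 1.6, 0.5, 0, 0, 0], [1, 0, 0, 0, 0, 0, 0], [1, 0, 0, 0, 0, 0, 0]]
  ]
}}

```text
time: 9.05
ee_pos: [490.1, -348.9, 193.0]
orientation: [0.991, 0.132, -0.001, -0.001]
contact_force: [0.8, 0.4, -0.3]
width: 1.004
```

```bash
python3 tf.py 491 -349 40;  python3 -c "
from h import *
cap('wrist','w7')"
```

```text
9.05 [ 490.1 -348.9  193. ] [ 0.8  0.4 -0.3] 1.0043987027406265 [ 0.68  0.42 -0.17  1.77  0.08  0.96 -0.83]
ang 15.125516765079158 z [-0.001  0.002 -1.   ]
[  0.9   0.6 153. ]
```

View pics/w7.png

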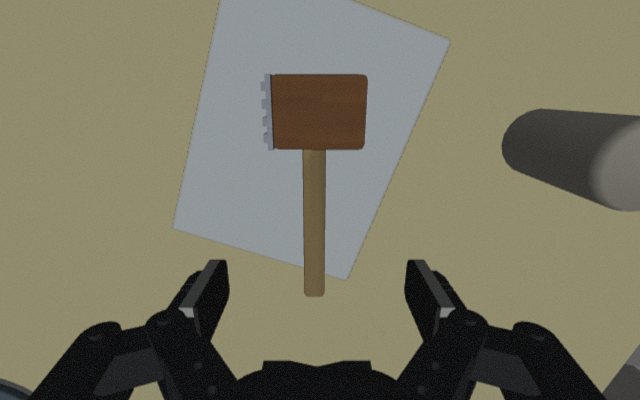

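Run:
```python
from h import *
im,d,P=ld('w7')
q=[pt(P,d,u,v,z=68) for u,v in((273,74),(367,74),(364,149),(273,149))]; print(np.round(q,1),np.mean(q,0))
a=pt(P,d,314.5,152,z=52);b=pt(P,d,314.5,292,z=52);print(a,b,np.degrees(np.arctan2(*(a-b)[1::-1])))
print(pt(P,d,320,110),pt(P,d,314,220))
```

```text
[[ 575.5 -293.2   68. ]
 [ 593.3 -359.    68. ]
 [ 540.9 -373.8   68. ]
 [ 522.2 -305.1   68. ]] [ 557.98828553 -332.77022309   68.        ]
[ 525.55681526 -337.66815314   52.        ] [ 392.13102516 -373.50504428   52.        ] 15.034273901451465
[ 560.16167293 -332.80044869   67.44653049] [ 465.87009206 -353.2315977    51.86870272]
```

{"name": "apply_moves", "arguments": {
  "plan": [
    [[1, 0.2, -0.2, 2, 0, 0, 0], [1, 0, 0, 4, 0, 0, 0], [1, 0, 0, 4, 0, 0, 0], [1, 0, 0, 3, 0, 0, 0], [1, 0, 0, 1.5, 0, 0, 0], [1, 0, 0, 0.2, 0, 0, 0], [1, 0, 0, 0, 0, 0, 0]]
  ],
  "grip_force": 100
}}

```text
time: 9.68
ee_pos: [492.6, -344.2, 46.6]
orientation: [0.991, 0.133, -0.0, -0.001]
contact_force: [0.1, -1.1, 0.4]
width: 0.999
```

```bash
python3 tf.py 492 -347 40;  python3 -c "
from h import *
cap('wrist','w8')"
```

```text
9.6833 [ 492.6 -344.2   46.6] [ 0.1 -1.1  0.4] 0.9985840001846981 [ 0.65  0.6  -0.15  1.87  0.13  0.68 -0.88]
ang 15.32510975538789 z [-0.001  0.002 -1.   ]
[-1.4  2.6  6.6]
```

View pics/w8.png

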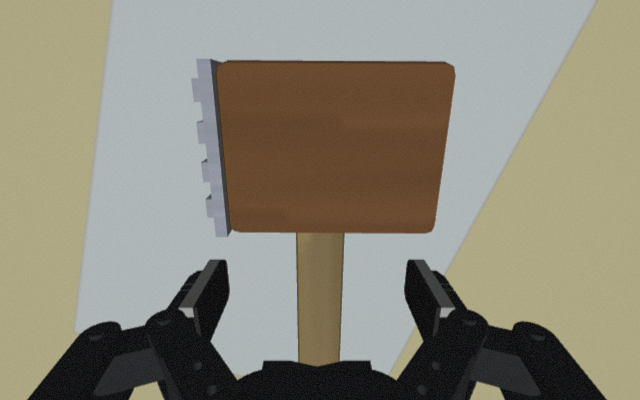

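{"name": "apply_moves", "arguments": {
  "plan": [
    [[-1, 0, 0.1, 0, 0, 0, 0], [-1, 0, 0, 0, 0, 0, 0], [-1, 0, 0, 0, 0, 0, 0], [-1, 0, 0, 0, 0, 0, 0], [-1, 0, 0, 0, 0, 0, 0], [-1, 0, 0, 0, 0, 0, 0], [-1, 0, 0, 0, 0, 0, 0], [-1, 0, 0, 0, 0, 0, 0], [-1, 0, 0, 0, 0, 0, 0], [-1, 0, 0, 0, 0, 0, 0]]
  ],
  "grip_force": 100
}}

```text
time: 10.57
ee_pos: [492.2, -347.4, 47.8]
orientation: [0.991, 0.131, 0.0, -0.0]
contact_force: [-1.0, 1.7, 6.0]
width: 0.218
```

```bash
python3 tf.py 492 -347 40;  python3 -c "
from h import *
cap('wrist','w9')"
```

```text
10.5667 [ 492.2 -347.4   47.8] [-1.   1.7  6. ] 0.2175975574617007 [ 0.65  0.6  -0.15  1.87  0.13  0.68 -0.88]
ang 15.10339175102239 z [ 0.  0. -1.]
[-0.1 -0.4  7.8]
```

View pics/w9.png

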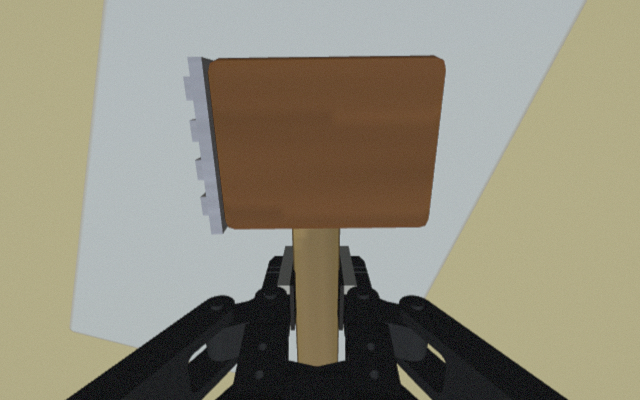

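{"name": "apply_moves", "arguments": {
  "plan": [
    [[-1, 0, 0, -0.5, 0, 0, 0], [-1, 0, 0, -1, 0, 0, 0], [-1, 0, 0, -2, 0, 0, 0], [-1, 0, 0, -3, 0, 0, 0], [-1, 0, 0, -3, 0, 0, 0], [-1, 0, 0, -3, 0, 0, 0], [-1, 0, 0, -3, 0, 0, 0], [-1, 0, 0, -2, 0, 0, 0], [-1, 0, 0, -1.5, 0, 0, 0], [-1, 0, 0, 0, 0, 0, 0]]
  ]
}}

```text
time: 11.45
ee_pos: [493.5, -348.4, 241.1]
orientation: [0.991, 0.131, 0.003, 0.002]
contact_force: [0.5, 0.6, -3.4]
width: 0.213
```

```bash
python3 tf.py 419 144 241;  python3 -c "
from h import *
cap('wrist','w10')"
```

```text
11.45 [ 493.5 -348.4  241.1] [ 0.5  0.6 -3.4] 0.21251745716957424 [ 0.68  0.37 -0.18  1.72  0.07  1.05 -0.83]
ang 15.10862262723198 z [ 0.006 -0.004 -1.   ]
[  56.4 -494.8   -2.3]
```

View pics/w10.png

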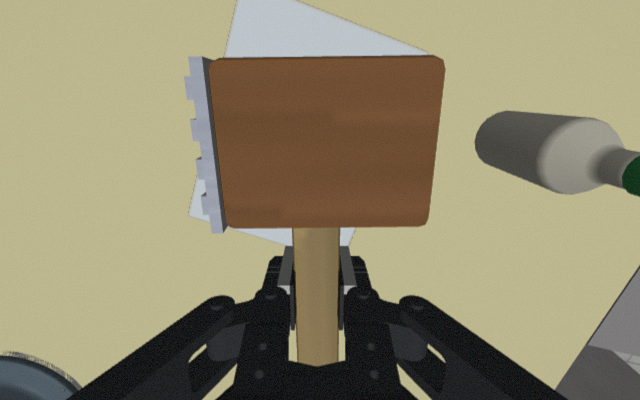

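{"name": "apply_moves", "arguments": {
  "plan": [
    [[-1, 0.2, -1, 0, 0, 0, 0], [-1, 0.3, -2, 0, 0, 0, 0], [-1, 0.4, -3.5, 0, 0, 0, 0], [-1, 0.4, -3.5, 0, 0, 0, 0], [-1, 0.4, -3.5, 0, 0, 0, 0], [-1, 0.4, -3.5, 0, 0, 0, 0], [-1, 0.4, -3.5, 0, 0, 0, 0], [-1, 0.4, -3.5, 0, 0, 0, 0], [-1, 0.4, -3.5, 0, 0, 0, 0], [-1, 0.4, -3.5, 0, 0, 0, 0]]
  ]
}}

```text
time: 12.33
ee_pos: [444.7, -36.3, 235.3]
orientation: [0.991, 0.132, -0.002, -0.0]
contact_force: [0.5, 0.6, -3.1]
width: 0.216
```

{"name": "apply_moves", "arguments": {
  "plan": [
    [[-1, 0.4, -3.5, 0, 0, 0, 0], [-1, 0.4, -3.5, 0, 0, 0, 0], [-1, 0.4, -3, 0, 0, 0, 0], [-1, 0.4, -2, 0, 0, 0, 0], [-1, 0.2, -1, 0, 0, 0, 0], [-1, 0, 0, 0, 0, 0, 1], [-1, 0, 0, 0, 0, 0, 1], [-1, 0, 0, 0, 0, 0, 1], [-1, 0, 0, 0, 0, 0, 0], [-1, 0, 0, 0, 0, 0, 0]]
  ]
}}

```text
time: 13.17
ee_pos: [430.5, 90.5, 236.7]
orientation: [0.995, 0.104, -0.0, 0.0]
contact_force: [-0.7, -0.3, -4.1]
width: 0.214
```

```bash
python3 tf.py 419.5 145 241.5
```

```text
13.1667 [430.5  90.5 236.7] [-0.7 -0.3 -4.1] 0.213904529275893 [ 0.13  0.13 -0.47  2.06  0.07  0.96 -1.74]
ang 11.985708175825659 z [-0.001 -0.    -1.   ]
[  0.6 -55.6  -4.8]
```

{"name": "apply_moves", "arguments": {
  "plan": [
    [[-1, 0, -1, -0.1, 0, 0, 0], [-1, 0, -1.5, -0.2, 0, 0, 0], [-1, 0, -1.5, -0.2, 0, 0, 0], [-1, 0, -1, 0, 0, 0, 0], [-1, 0, -0.5, 0, 0, 0, 0], [-1, 0, 0, 0, 0, 0, 0], [-1, 0, 0, 0, 0, 0, 0], [-1, 0, 0, 0, 0, 0, 0]]
  ]
}}

```text
time: 13.83
ee_pos: [419.1, 144.6, 241.8]
orientation: [0.994, 0.105, -0.0, 0.0]
contact_force: [-0.3, 0.5, -2.8]
width: 0.219
```

```bash
python3 tf.py 419.5 145 241.5;python3 chk2.py t11;python3 -c "
from h import *
cap('wrist','w11')
im,d,P=ld('t11scene')
cv2.imwrite('pics/s11.png',cv2.resize(im[170:320,380:620],None,fx=3.3,fy=3.3,interpolation=cv2.INTER_CUBIC)[:,:,::-1])
"
```

```text
13.8333 [419.1 144.6 241.8] [-0.3  0.5 -2.8] 0.21920442785696742 [ 0.05  0.14 -0.51  2.05  0.08  0.97 -1.87]
ang 12.045147225476311 z [-0.    -0.001 -1.   ]
[ 0.4 -0.3  0.3]
13.8333 [419.1287439  144.60215203 241.8098339 ] [-0.28785562  0.4827022  -2.82374699] 0.21920442785696742 [ 9.94480560e-01  1.04920341e-01 -2.11823034e-04  3.04659015e-04]
spot in tool [ 6.880e+01 -2.000e-01  2.418e+02]
```

View pics/s11.png

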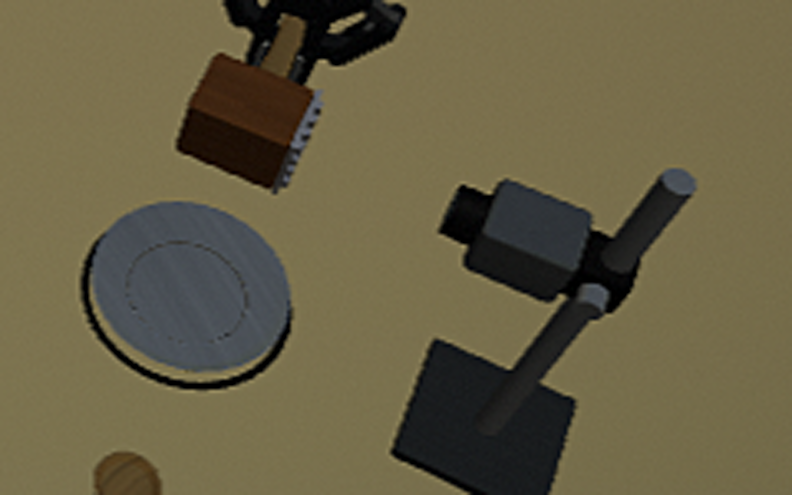

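View pics/w11.png

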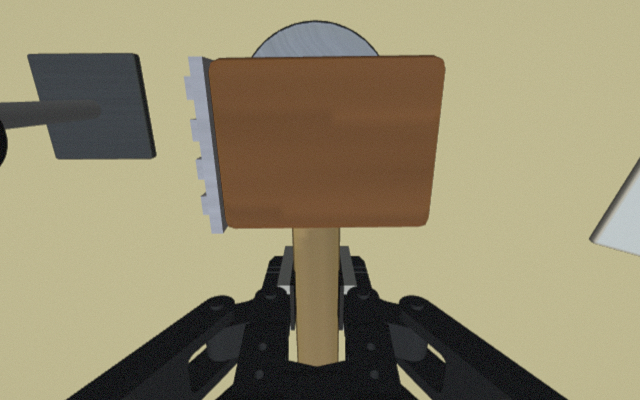

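View pics/t11topc.png

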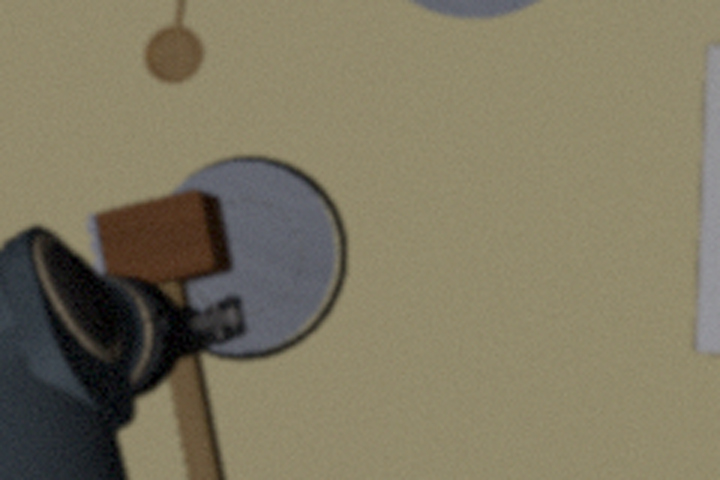

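Run:
```python
from h import *
im,d,P=ld('t11scene'); f=lambda u,v:(u/3.3+380,v/3.3+170)
q=np.array([pt(P,d,*f(u,v)) for u in range(225,280,4) for v in range(85,110,4)]);print('headtop z',np.median(q[:,2]))
q=[pt(P,d,*f(*c),z=262) for c in((218,54),(312,90),(295,140),(192,105))];print(np.round(q,1),np.mean(q,0))
q=np.array([pt(P,d,*f(u,v)) for u in range(510,570,4) for v in range(205,235,4)]);print('camtop',np.median(q,0))
im,d,P=ld('w11')
q=np.array([pt(P,d,u,v) for u in range(230,420,9) for v in range(70,210,9)]);print('wrist headtop',np.median(q,0))
o=bot.observe();print(o['qd'].round(4))
```

```text
headtop z 262.1569074496927
[[466.6 118.3 262. ]
 [450.7 183.4 262. ]
 [495.3 197.3 262. ]
 [516.6 130.1 262. ]] [482.30436765 157.29704874 262.        ]
camtop [442.62917222 344.74122655 257.84883135]
wrist headtop [489.62191592 156.69519463 261.43710268]
[-0.0015 -0.0012 -0.0046 -0.0023 -0.0008  0.0004 -0.001 ]
```

```bash
python3 -c "
from cell import bot
print(bot.hand_in())"
```

```text
the job is handed in; nothing more can be done
None
```

I pushed the small plate along the counter with the open fingers until it sat on the ring, let go of it, and backed off. I then gripped the mallet's handle at 100 N, lifted it off the board, and held it over the plate facing the lens. The job is handed in at about 14 s of the 53 s allowed; no verdict was reported.

What the last checks showed:
- **Plate:** the scene camera put it about 2 mm from the ring's centre. A rough fit of the partly hidden rim in the top camera put it about 5 mm off. Both are inside the 25 mm limit.
- **Mallet head:** the measured head centre was about (486, 159, 234) mm. My target was (486, 159.5, 234.5) mm, where 234.5 is the lens height measured from the top of the camera box. The scene camera placed the head within about 4 mm of that, which is about its usual offset.
- **Mallet angle:** heading was about 12°, against 12.2° for the line of sight. The handle was level with no sign of droop, and the toothed face was towards the lens.
- **Contacts and bystanders:** the force reading matched the mallet's weight alone, the camera top was at its original height, and the bystanders I could see had not moved. I did not look at the bowl or the bottle again at the end.

No check failed.

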